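# Gauge a lino block and put it away by its height

## Task

Check the loose lino printing block for height: slide it, lying flat with its lino face up, along the bed of the stepped steel gauge and under its lips as far as it will go without force. Then put it away end first, pushed fully home, in the slanted wooden rack: in the left-hand pigeonhole (seen from the robot) if it is low and passes both lips to the back stop, in the middle one if it is type-high and stops at the second lip, in the right-hand one if it is too high and the first lip stops it. Leave the mug, the ink jar and the ink roller where they stand.

Things in the scene. Friction and masses are not known exactly. Their poses are not given: they have to be found in the camera images.
- block_mid (a point): Lino printing block, about 95 g: wooden mount 110 x 45 x 18 mm (x, y, z), a grey lino-faced layer 107 x 42 mm on top. Height overall 19.1 to 27.5 mm, drawn anew each start; no pose tells it. Starts flat, face up. Point: centre of the mount, 9 mm above its underside; x lengthwise, z out of the face. Ends alike: either may lead; grip the mount's 45 mm width near the other.
- block_end_a (a point): Centre of the mount's end face at its +x end (55 mm from block_mid, 9 mm above the underside).
- block_end_b (a point): Centre of the mount's end face at its -x end (55 mm from block_mid, 9 mm above the underside).
- gauge: Stepped steel gauge, fixed. Origin on the bench under the first lip's front edge, mid-width; x = sliding-in direction. Bed 6 mm above the bench, x -115 to 54, 86 mm wide. First lip: front x = 0, 25.05 mm above the bed; second: x = 14 to 28, 21.55 mm above; back stop x = 40 (mm); tops 44 mm above the bench; cheeks 62 mm apart from x = 0. A block's leading end stops at x = 0 (too high), 14 (type-high) or 40 (low).
- rack: Light wooden rack, fixed, 190 wide, 86 deep, 79 mm high. Three roofed pigeonholes 58 mm apart, each 50 wide, 32 high, 56 mm deep, open up and towards the robot; floors go down at 45 degrees along (0.707, 0, -0.707) of the rack's frame to a stop. Origin on the bench under the floors' front edge (52 mm up); x away from the robot, y left, z up. A block fully home sticks out 54 mm.
- bay_left_end (a point): Left-hand pigeonhole (rack y = +58 mm), for low blocks: point on its stop, 9 mm above its floor and half-way across, where the centre of the mount's leading end face comes when a block is fully home. Axes as the rack's (not slanted).
- bay_middle_end (a point): Middle pigeonhole (rack y = 0), for type-high blocks: the same point on its stop. Axes as the rack's.
- bay_right_end (a point): Right-hand pigeonhole (rack y = -58 mm), for blocks that are too high: the same point on its stop. Axes as the rack's.
- mug: Bystander: white mug, 80 mm across, 85 mm high, origin at the centre of its underside.
- ink_jar: Bystander: ink jar with black cap, 56 mm across, 60 mm high, origin at the centre of its underside.
- brayer: Bystander: rubber ink roller with wooden handle lying on the bench, about 170 x 76 x 32 mm; origin on the bench under the roller's middle, handle towards its -x.
Not all that is in view belongs to the job. Leave any pink look-alike of the gauge alone.

How it is judged (in metres and radians):
On the way:
1. the block lies flat on the gauge's bed, slid in under the lips as far as its height lets it go (((z of block_face_c0 in the frame of block_mid below 0.008 m and x of block_end_a in the frame of gauge above 0.035 m) or (z of block_face_c0 in the frame of block_mid below 0.008 m and x of block_end_b in the frame of gauge above 0.035 m) or (z of block_face_c0 in the frame of block_mid between 0.0068 and 0.0115 m and x of block_end_a in the frame of gauge above 0.009 m) or (z of block_face_c0 in the frame of block_mid between 0.0068 and 0.0115 m and x of block_end_b in the frame of gauge above 0.009 m) or (z of block_face_c0 in the frame of block_mid above 0.0103 m and x of block_end_a in the frame of gauge above -0.005 m) or (z of block_face_c0 in the frame of block_mid above 0.0103 m and x of block_end_b in the frame of gauge above -0.005 m)) and z of block_mid in the frame of gauge between 0.012 and 0.0185 m and y of block_mid in the frame of gauge between -0.014 and 0.014 m and angle between block_mid's own z axis and vertical below 0.08 rad), for 0.1 s.
At the end, for the whole second after the job is handed in: The block rests in the pigeonhole for its height (left: under 21.55 mm, middle: 21.55 to 25.05 mm, right: over 25.05 mm; within 0.6 mm of a limit either neighbour will do), its leading end within 10 mm of the point on that pigeonhole's stop, released and at rest (((z of block_face_c0 in the frame of block_mid below 0.008 m and distance between block_end_a and bay_left_end below 0.01 m) or (z of block_face_c0 in the frame of block_mid below 0.008 m and distance between block_end_b and bay_left_end below 0.01 m) or (z of block_face_c0 in the frame of block_mid between 0.0068 and 0.0115 m and distance between block_end_a and bay_middle_end below 0.01 m) or (z of block_face_c0 in the frame of block_mid between 0.0068 and 0.0115 m and distance between block_end_b and bay_middle_end below 0.01 m) or (z of block_face_c0 in the frame of block_mid above 0.0103 m and distance between block_end_a and bay_right_end below 0.01 m) or (z of block_face_c0 in the frame of block_mid above 0.0103 m and distance between block_end_b and bay_right_end below 0.01 m)) and linear speed of block below 0.02 m/s); the robot touches nothing.
It fails at once if the mug is pushed more than 20 mm away (distance of mug from where it was at the start of the episode above 0.02 m).
It fails at once if the ink jar is pushed more than 20 mm away (distance of ink_jar from where it was at the start of the episode above 0.02 m).
It fails at once if the ink roller is pushed more than 20 mm away (distance of brayer from where it was at the start of the episode above 0.02 m).
It fails at once if the block is forced into the gauge (more than 60 N) (contact force between block and gauge above 60 N).
It also fails if it takes over 51 s, if anything falls off the work surface, if the arm or the gripper's body presses on something with over 40 N, if the wrist force passes 120 N, or if a joint passes its speed limit or range.

## Robot

A 6-joint arm with a two-finger parallel gripper is mounted at the origin on the work surface. World frame = base frame: x ahead of the robot, y to its left, z up, the work surface at z = 0. Lengths are in m, angles in degrees, forces in N, time in s.
With the tool pointing down it reaches from about 0.15 to 0.775 m from the base axis. Payload 6.1 kg.
Tool frame: the origin (TCP) lies on the centre line of the jaws, within the pads' length; the fingertips stand 22 mm ahead of it and the grasp point (between the pads) lies 3 mm ahead of it; z points along the fingers, y is the direction in which the jaws open and shut (so a half turn about z gives the same grasp; the last joint's range is limited). The gripper opens to 85 mm and grips with 20 to 120 N. Pads are 22 mm wide; open, the fingers measure 114 mm over their backs; the gripper's body (76 mm by 85 mm) begins 54 mm behind the grasp point. The pads swing forward as they close: fully open they stand 13 mm farther back than shut.
Start: joints at [63.426, 7.208, -2.269, 80.523, 0, 90], TCP at [0.235, 0.47, 0.253] pointing down, gripper open.
Joint ranges: [-155.77, 155.77], [-54.66, 111.73], [-72.52, 77.12], [-102.08, 115.82], [-83.92, 84.16], [-180, 180]. Speed limits (degrees/s): [136.94, 136.94, 172.46, 180, 180, 180].

## Interface

Orientations are given as [roll, pitch, yaw] about the fixed x, y, z axes, in that order (R = Rz(yaw) Ry(pitch) Rx(roll)).
In Python, from bench import telemetry, vision, finish_job gives the robot as it stands.
- The arm moves only by the shell command python3 -m jog 'ROWS' [OPENING]. ROWS is JSON, a list that holds one entry, the list of rows, each a list of 6 numbers: the shift along the tool's x, y, z in cm, then the turn, a rotation vector about the tool's x, y, z in degrees. A call has exactly 5 rows; each row is the pose to reach, as a shift and turn from the pose commanded when the call began, along the tool's axes at that moment; what a row does not reach only later rows make up. A row lasts 1/10 s, in which the tool goes at most 50 mm and 8.59 degrees, less where a joint would pass 70% of its speed; a pose out of reach is approached as far as the arm can. A call with a gripper value outside its range is refused whole. OPENING is the opening, from 0 (shut) to 1 (fully open), set as the call begins (- or left out, the last holds). The fingers move at their own pace and stop on an object; the grip force is fixed at half the most. Time passes only in rows, so rows that repeat a pose let the fingers close, or fill a call up. It gives the time, the measured TCP pose, the force and the opening at its end, in the units of the state.
- telemetry.get_state(): the state, without advancing time (a new reading comes with each control period).
- vision.get_image(name): name is "side" or "top"; returns a dict with "color" (400x640x3 uint8, red, green, blue), "fx", "fy", "cx", "cy" (pixels), "k1" (the pictures are not rectified: a ray, as slopes to the right and down, at radius r is drawn at 1 + k1 r^2 times it, then the intrinsics apply), "R" (3x3) and "t" (3): a world point X has camera coordinates R X + t. Camera axes: x right, y down, z forward; pixel columns grow to the right and rows downward; lengths in m; the calibration is good to about 2 mm. A picture is of the moment at which its call begins. There is no depth.
- finish_job(): hands the job in, once; it reports no verdict.
The state is a dict: "clock": time; "qpos": joint angles; "joint_vel": joint speeds; "joint_efforts": joint torques, N m; "eef_pos": TCP position; "tool_rot": TCP orientation; "wrist_force": force on the tool from outside, world axes, zero at the start; "moment": the same for the moment, N m; "gripper_width": finger opening in m.
Only numpy, scipy, OpenCV 4.12 (cv2) and the standard library are available. Lean on these libraries where they do the work, as an engineer would, in place of code of your own. Each camera call takes 0.05 s, during which the arm holds its last target. There are 200 camera calls.

## Working session

There is one attempt and no reset: what is moved stays moved. The work goes in short steps, Python scripts to look and compute and a shell command to move; the robot and the scene stay as the last step left them, time stands still between calls to the robot, and variables do not carry over. Pictures are saved under pics/ and viewed, about 8 in all and at most 12, crops included, and the job is handed in when it is done.

```bash
mkdir -p pics; ls; python3 - <<'E'
from bench import telemetry, vision
import cv2,json,numpy as np
print(telemetry.get_state())
for n in ("top","side"):
    d=vision.get_image(n); cv2.imwrite(f"pics/{n}0.png",d["color"][:,:,::-1])
    print(n,{k:np.round(v,4).tolist() for k,v in d.items() if k!="color"})
E
```

```text
pics
{'clock': 0.0, 'qpos': array([ 6.34269530e+01,  7.24227360e+00, -2.32898414e+00,  8.05223116e+01,
        4.16329430e-04,  8.99999867e+01]), 'joint_vel': array([ 0.10818299,  0.05223012,  0.00806084,  0.01503796, -0.00994173,
       -0.06606454]), 'joint_efforts': array([ 1.79530980e-03, -4.35913682e+01,  3.52925527e+01,  1.70343759e-02,
        8.55237067e-05, -2.12662093e-05]), 'eef_pos': array([0.23468133, 0.4692034 , 0.25249863]), 'tool_rot': array([-1.79906431e+02, -4.16350557e-04,  1.53426966e+02]), 'wrist_force': array([-0.97064211, -0.25394284, -0.32277115]), 'moment': array([ 0.00393101, -0.02153368, -0.02718821]), 'gripper_width': 0.08566295599830848}
top {'fx': 411.1218, 'fy': 411.1218, 'cx': 311.2869, 'cy': 200.0367, 'k1': -0.0894, 'R': [[0.0194, -0.9998, 0.0034], [-0.9923, -0.0196, -0.1224], [0.1224, -0.001, -0.9925]], 't': [-0.1481, 0.5986, 1.3206]}
side {'fx': 398.6063, 'fy': 398.6063, 'cx': 319.0621, 'cy': 198.2084, 'k1': -0.018, 'R': [[0.7275, -0.686, 0.0067], [-0.5295, -0.5676, -0.6304], [0.4363, 0.4551, -0.7762]], 't': [-0.5427, 0.2899, 0.8768]}
```

View pics/top0.png

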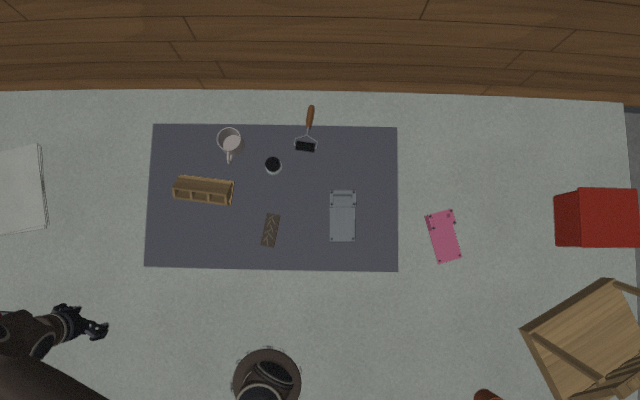

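View pics/side0.png

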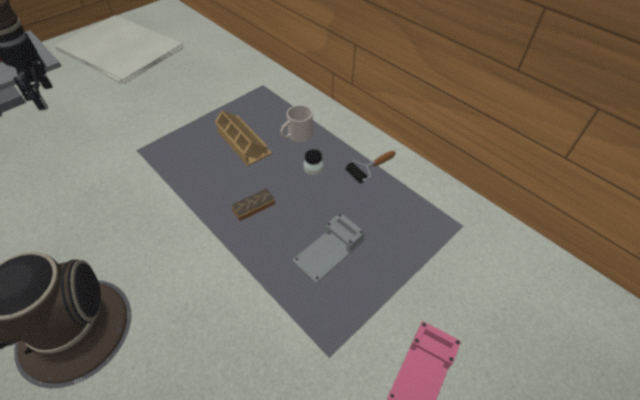

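The top picture shows the block at about (271,230), the gauge at (342,216) with its lips on the far side, and the rack at (203,190). The jar is at (273,165), the mug at (229,140) and the roller at (306,146). I'll enlarge the parts that matter.

```bash
python3 - <<'E'
import cv2,numpy as np
a=cv2.imread("pics/top0.png"); b=cv2.imread("pics/side0.png")
def crop(im,x0,y0,w,h,s): return cv2.convertScaleAbs(cv2.resize(im[y0:y0+h,x0:x0+w],None,fx=s,fy=s,interpolation=cv2.INTER_CUBIC),alpha=1.4)
# top: x 165..365, y 170..250 at 4 -> 800x320
A=crop(a,165,172,200,75,4)
B=np.zeros((290,800,3),np.uint8)
r=crop(b,210,105,66,62,4); B[:r.shape[0],:r.shape[1]]=r
g=crop(b,227,185,130,72,4); g2=crop(b,285,210,80,72,4)
g=crop(b,227,185,52,40,4); B[:g.shape[0],270:270+g.shape[1]]=g
B[:288,480:800]=g2
cv2.imwrite("pics/c1.png",np.vstack([A,B]))
E
```

```text
(no output)
```

View pics/c1.png

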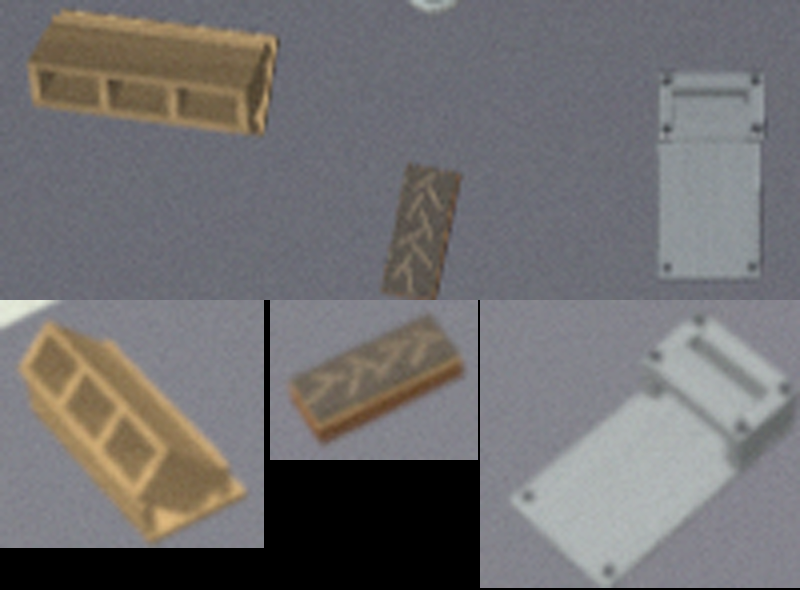

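```bash
cat > h.py <<'E'
import numpy as np
from scipy.optimize import least_squares
from scipy.spatial.transform import Rotation as Ro
C={'t':dict(f=411.1218,cx=311.2869,cy=200.0367,k=-.0894,R=[[0.0194,-.9998,.0034],[-.9923,-.0196,-.1224],[.1224,-.001,-.9925]],t=[-.1481,.5986,1.3206]),
's':dict(f=398.6063,cx=319.0621,cy=198.2084,k=-.018,R=[[.7275,-.686,.0067],[-.5295,-.5676,-.6304],[.4363,.4551,-.7762]],t=[-.5427,.2899,.8768])}
def proj(c,X):
    c=C[c];p=np.asarray(X)@np.array(c['R']).T+c['t'];s=p[:,:2]/p[:,2:];s=s*(1+c['k']*(s**2).sum(1,keepdims=True))
    return s*c['f']+[c['cx'],c['cy']]
def fit(obs,x0,extra=None):
    """obs: list of (cam, model mm or fn(h), px)"""
    def res(p):
        M=Ro.from_euler('z',p[2]).as_matrix();r=[]
        for c,m,u in obs:
            m=np.array(m(p[3]) if callable(m) else m)/1000
            r.append((proj(c,[M@m+[p[0],p[1],0]])[0]-u))
        return np.array(r)
    s=least_squares(lambda p:res(p).ravel(),x0,x_scale=[.01,.01,.05,1][:len(x0)],loss='soft_l1')
    return s.x,res(s.x)
E
python3 - <<'E'
from h import *
P=lambda u,o:(np.array(u)+.5)/4-.5+o
T=lambda *u:P(u,[165,172]); SR=lambda x,y:P((x,y-300),[210,105]); SB=lambda x,y:P((x-270,y-300),[227,185]); SG=lambda x,y:P((x-480,y-300),[285,210])
def show(n,o,x0):
    x,r=fit(o,x0);print(n,np.round(x[:2]*1000,1),np.degrees(x[2]).round(2),x[3:]);print(np.round(r,1).tolist())
o=[('t',(-115,43,6),T(658,277)),('t',(-115,-43,6),T(760,277)),('t',(0,43,44),T(658,141)),('t',(0,-43,44),T(764,140)),('t',(54,43,44),T(659,73)),('t',(54,-43,44),T(766,71)),
('s',(-115,43,6),SG(512,499)),('s',(-115,-43,6),SG(605,588)),('s',(0,43,44),SG(643,356)),('s',(0,-43,44),SG(738,436)),('s',(54,43,44),SG(698,312)),('s',(54,-43,44),SG(798,385))]
show('gauge',o,[.4,-.08,0])
show('gauge_t',o[:6],[.4,-.08,0]);show('gauge_s',o[6:],[.4,-.08,0])
o=[]
for (sx,sy),t,s in [((1,1),(407,164),(428,315)),((1,-1),(462,174),(463,362)),((-1,-1),(437,300),(318,425)),((-1,1),(382,292),(290,381))]:
    f=lambda h,sx=sx,sy=sy:(sx*54,sy*22,h)
    o+=[('t',f,T(*t)),('s',f,SB(*s))]
o+=[('s',(-55,-22.5,0),SB(322,443)),('s',(55,-22.5,0),SB(463,378)),('s',(-55,22.5,0),SB(292,399))]
show('block',o,[.4,.08,-.2,22])
o=[]
for y,l,u in zip((83,33,25,-25,-33,-83),((38,97),(102,107),(108,108),(170,116),(177,117),(243,125)),((42,71),(103,79),(110,80),(169,87),(177,89),(239,94))):
    o+=[('t',(0,y,52),T(*l)),('t',(22.6,y,74.6),T(*u))]
for y,c in zip((58,0,-58),((55,365),(92,405),(131,448))): o+=[('s',(11.3,y,63.3),SR(*c))]
show('rack',o,[.5,.25,-.1])
show('jar',[('t',(0,0,60),(272,163.5))],[.5,.08,0]);show('mug',[('t',(0,0,85),(229,138))],[.5,.2,0])
E
```

```text
gauge [ 582.9 -238.1] 1.41 []
[[-0.2, 0.6], [-0.0, 0.4], [-0.0, -0.8], [-0.4, -0.7], [-0.5, -0.1], [-1.2, 0.3], [-0.7, -0.0], [0.4, 0.2], [-0.5, 0.2], [0.9, 0.8], [0.4, -0.7], [0.5, 0.7]]
gauge_t [ 582.8 -239.4] 0.98 []
[[-0.1, 0.6], [0.1, 0.6], [0.4, -0.9], [0.0, -0.6], [0.1, -0.2], [-0.6, 0.4]]
gauge_s [ 583.1 -237.1] 1.69 []
[[-0.8, -0.1], [0.4, -0.0], [-0.8, -0.0], [0.7, 0.5], [0.1, -1.0], [0.2, 0.3]]
block [5.013e+02 5.000e-01] -10.65 [21.68150976]
[[0.1, -0.1], [1.0, 0.4], [-0.8, 0.1], [-0.2, -1.0], [-1.5, 0.5], [-0.0, 0.3], [-0.7, -0.2], [-0.1, 0.2], [-0.1, 1.0], [0.8, -0.1], [0.3, 0.7]]
rack [593.2 229.9] -6.34 []
[[1.2, 0.7], [-0.9, -0.6], [-0.1, 0.1], [-1.2, -0.6], [0.7, 0.2], [-0.6, -0.6], [0.1, 0.1], [-0.3, -0.3], [0.7, 0.2], [0.1, -0.5], [-0.8, 0.2], [-0.2, 0.2], [0.0, 0.7], [0.0, 0.8], [0.0, 0.7]]
jar [716.9  -4.9] 0.0 []
[[0.0, 0.0]]
mug [794. 136.] 0.0 []
[[0.0, 0.0]]
```

```bash
cat >> h.py <<'E'
BLK=(.5013,.0005,-10.65);GAU=(.583,-.238,1.4);RACK=(.5932,.2299,-6.34)
def pose(base,loc,lean):
    """loc mm in base frame (TCP); lean deg of the tool's z forward from down -> pos,R"""
    M=Ro.from_euler('z',base[2],degrees=True).as_matrix();l=np.radians(lean)
    z=np.array([np.sin(l),0,-np.cos(l)]);y=np.array([0,1.,0]);x=np.cross(y,z)
    return np.array([base[0],base[1],0])+M@np.array(loc)/1000,M@np.stack([x,y,z],1)
def rel(base,loc,lean):
    from bench import telemetry
    s=telemetry.get_state();R0=Ro.from_euler('xyz',s['tool_rot'],degrees=True)
    p,R=pose(base,loc,lean)
    print('to',p.round(4),'row',np.round(R0.inv().apply(p-s['eef_pos'])*100,2),np.round((R0.inv()*Ro.from_matrix(R)).as_rotvec(degrees=True),1))
E
python3 -c "
from h import *
rel(BLK,(-45,0,100),20);rel(BLK,(-45,0,25.9),20)"
```

```text
to [0.4571 0.0088 0.1   ] row [-40.48 -31.21  15.31] [ -2.9 -19.9 -15.7]
to [0.4571 0.0088 0.0259] row [-40.48 -31.2   22.72] [ -2.9 -19.9 -15.7]
```

```bash
python3 -m jog '[[[-4,-3,1.5,0,-4,-3],[-8,-6,3,-1,-8,-6],[-12,-9,4.5,-2,-12,-9],[-15,-12,6,-2.5,-16,-12],[-18,-14.5,7,-2.9,-19.9,-15.7]]]' 1; python3 -c "
from h import *
rel(BLK,(-45,0,100),20)"
```

```text
clock: 0.6
eef_pos: [0.3308, 0.2568, 0.1817]
tool_rot: [-179.9, 20.1, 169.5]
wrist_force: [0.9, -0.0, -0.5]
gripper_width: 0.0854
to [0.4571 0.0088 0.1   ] row [-13.1  -22.06  13.53] [-0.   0.1  0.1]
```

```bash
python3 -m jog '[[[-2.3,-3.9,2.4,0,0,0],[-4.6,-7.8,4.8,0,0,0],[-6.9,-11.7,7.2,0,0,0],[-9.2,-15.6,9.6,0,0,0],[-11.5,-19.4,11.9,0,0,0]]]';python3 -c "
from h import *
rel(BLK,(-45,0,60),20)"
```

```text
clock: 1.1
eef_pos: [0.4391, 0.0436, 0.1115]
tool_rot: [179.8, 20.1, 169.3]
wrist_force: [0.4, 1.4, -0.3]
gripper_width: 0.0853
to [0.4571 0.0088 0.06  ] row [-0.49 -3.1   5.65] [ 0.1  0.1 -0.1]
```

```bash
python3 -m jog '[[[-0.2,-1.5,1.5,0,0,0],[-0.5,-3.1,3,0,0,0],[-0.5,-3.1,5,0,0,0],[-0.5,-3.1,5.6,0,0,0],[-0.5,-3.1,5.6,0,0,0]]]';python3 - <<'E'
from h import *
from bench import vision
import cv2
rel(BLK,(-45,0,25.9),20)
a=vision.get_image('top')['color'][:,:,::-1];b=vision.get_image('side')['color'][:,:,::-1]
c=lambda im,x,y:cv2.resize(im[y:y+100,x:x+100],None,fx=4,fy=4,interpolation=cv2.INTER_CUBIC)
cv2.imwrite('pics/g1.png',np.hstack([c(a,220,175),c(b,200,145)]))
E
```

```text
clock: 1.6
eef_pos: [0.4559, 0.0107, 0.0598]
tool_rot: [179.9, 19.9, 169.3]
wrist_force: [-0.6, 0.3, -0.8]
gripper_width: 0.0857
to [0.4571 0.0088 0.0259] row [ 1.01 -0.16  3.24] [ 0.1 -0.1 -0.1]
```

View pics/g1.png

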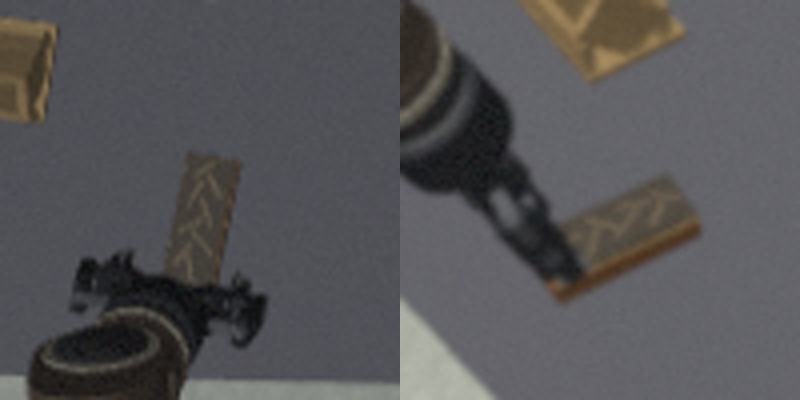

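The fingers straddle the block's near end, with the finger backs at about (95,280) and (255,310) in the crop. They look centred once I allow for parallax. Going down now.

```bash
python3 -m jog '[[[0.3,-0.1,1,0,0,0],[0.6,-0.16,2,0,0,0],[0.9,-0.16,2.8,0,0,0],[1.0,-0.16,3.25,0,0,0],[1.0,-0.16,3.25,0,0,0]]]' && python3 -m jog '[[[0,0,0,0,0,0],[0,0,0,0,0,0],[0,0,0,0,0,0],[0,0,0,0,0,0],[0,0,0,0,0,0]]]' 0
```

```text
clock: 2.2
eef_pos: [0.4575, 0.0089, 0.0258]
tool_rot: [179.9, 19.9, 169.3]
wrist_force: [-0.0, -0.1, -0.9]
gripper_width: 0.0853
clock: 2.7
eef_pos: [0.4588, 0.009, 0.0277]
tool_rot: [179.8, 20.1, 169.3]
wrist_force: [-2.1, 0.3, 6.3]
gripper_width: 0.0431
```

```bash
python3 -m jog '[[[-0.3,0,-0.94,0,0,0],[-1,0,-2.8,0,0,0],[-2,0,-5.6,0,0,0],[-2,0,-5.6,0,0,0],[-2,0,-5.6,0,0,0]]]';python3 - <<'E'
from h import *
from bench import vision
import cv2
rel(GAU,(-112,0,90),20)
b=vision.get_image('side')['color'][:,:,::-1]
cv2.imwrite('pics/g2.png',cv2.resize(b[130:240,200:310],None,fx=4,fy=4,interpolation=cv2.INTER_CUBIC))
E
```

```text
clock: 3.2
eef_pos: [0.4581, 0.0089, 0.0872]
tool_rot: [179.8, 20.1, 169.3]
wrist_force: [0.1, -0.2, -1.1]
gripper_width: 0.0432
to [ 0.471  -0.2407  0.09  ] row [ -5.65 -24.29   1.71] [ -4.    0.1 -11.4]
```

View pics/g2.png

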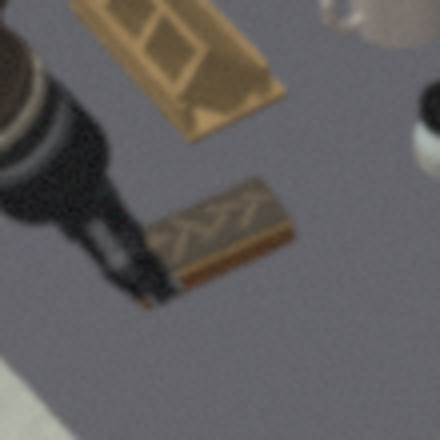

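The block is held and appears level: the crop shows its near end at (150,300) and its far end at (293,230). Next, over to the gauge.

```bash
python3 -m jog '[[[-1.1,-4.8,0.4,-1,0,-3],[-2.2,-9.6,0.7,-2,0,-6],[-3.3,-14.4,1,-3,0,-9],[-4.4,-19.2,1.3,-4,0,-11.4],[-5.5,-24,1.7,-4,0.1,-11.4]]]';python3 -c "
from h import *
rel(GAU,(-112,0,60),20)"
```

```text
clock: 3.75
eef_pos: [0.4685, -0.2395, 0.0874]
tool_rot: [180.0, 19.9, -178.6]
wrist_force: [1.7, 0.8, -1.2]
gripper_width: 0.0433
to [ 0.471  -0.2407  0.06  ] row [ 0.7  -0.13  2.67] [ 0.  -0.1 -0. ]
```

```bash
python3 -m jog '[[[0.3,-0.1,1.3,0,0,0],[0.7,-0.13,2.67,0,0,0],[0.7,-0.13,2.67,0,0,0],[0.7,-0.13,2.67,0,0,0],[0.7,-0.13,2.67,0,0,0]]]';python3 - <<'E'
from h import *
from bench import vision
import cv2
rel(GAU,(-112,0,34.5),20)
a=vision.get_image('top')['color'][:,:,::-1];b=vision.get_image('side')['color'][:,:,::-1]
c=lambda im,x,y:cv2.resize(im[y:y+100,x:x+100],None,fx=4,fy=4,interpolation=cv2.INTER_CUBIC)
cv2.imwrite('pics/g3.png',np.hstack([c(a,290,160),c(b,270,190)]))
E
```

```text
clock: 4.25
eef_pos: [0.4725, -0.2385, 0.0615]
tool_rot: [-180.0, 20.0, -178.6]
wrist_force: [0.6, 0.1, -1.9]
gripper_width: 0.0432
to [ 0.471  -0.2407  0.0345] row [ 1.06 -0.22  2.49] [-0. -0.  0.]
```

View pics/g3.png

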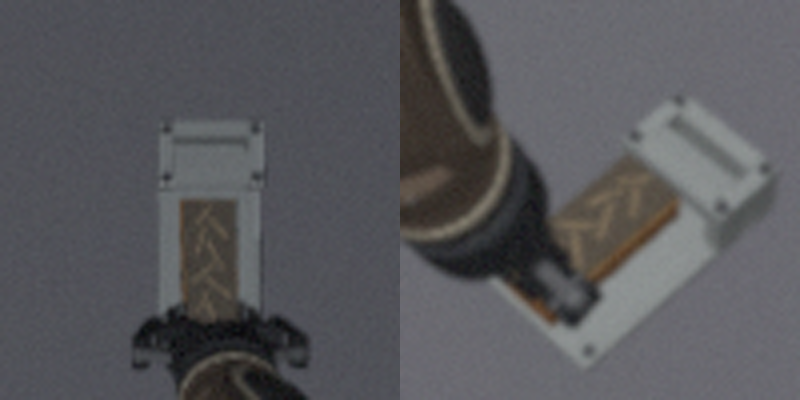

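The block is centred on the bed: columns 180–239 against the gauge's 159–261 in the crop. Its leading end is just short of the lip. I'll lower it, release, regrip so that it lies flat, then slide.

```bash
python3 -m jog '[[[0.3,-0.05,0.8,0,0,0],[0.6,-0.1,1.6,0,0,0],[0.9,-0.1,2.2,0,0,0],[1.0,-0.1,2.55,0,0,0],[1.0,-0.1,2.55,0,0,0]]]' && python3 -m jog '[[[0,0,0,0,0,0],[-0.05,0,-0.1,0,0,0],[-0.05,0,-0.1,0,0,0],[-0.05,0,-0.1,0,0,0],[-0.05,0,-0.1,0,0,0]]]' 0.75 &&  python3 -m jog '[[[0,0,0,0,0,0],[0,0,0,0,0,0],[0,0,0,0,0,0],[0,0,0,0,0,0],[0,0,0,0,0,0]]]' 0
```

```text
clock: 4.85
eef_pos: [0.4714, -0.2398, 0.0339]
tool_rot: [180.0, 20.0, -178.6]
wrist_force: [-0.3, -0.4, 0.6]
gripper_width: 0.0438
clock: 5.35
eef_pos: [0.4719, -0.2399, 0.035]
tool_rot: [-180.0, 20.0, -178.6]
wrist_force: [-0.5, 0.1, -0.4]
gripper_width: 0.0638
clock: 5.85
eef_pos: [0.472, -0.24, 0.0354]
tool_rot: [-180.0, 20.0, -178.6]
wrist_force: [-2.8, 0.0, 5.3]
gripper_width: 0.0432
```

```bash
python3 -m jog '[[[-0.19,0,0.07,0,0,0],[-0.38,0,0.14,0,0,0],[-0.56,0,0.2,0,0,0],[-0.75,0,0.27,0,0,0],[-0.75,0,0.27,0,0,0]]]' && python3 -m jog '[[[-0.09,0,0.03,0,0,0],[-0.19,0,0.07,0,0,0],[-0.28,0,0.1,0,0,0],[-0.38,0,0.14,0,0,0],[-0.47,0,0.17,0,0,0]]]' && python3 -m jog '[[[-0.09,0,0.03,0,0,0],[-0.19,0,0.07,0,0,0],[-0.28,0,0.1,0,0,0],[-0.38,0,0.14,0,0,0],[-0.38,0,0.14,0,0,0]]]'
```

```text
clock: 6.35
eef_pos: [0.4799, -0.24, 0.0354]
tool_rot: [-179.9, 20.0, -178.6]
wrist_force: [-3.2, -0.1, 5.0]
gripper_width: 0.0433
clock: 6.85
eef_pos: [0.4845, -0.2399, 0.0354]
tool_rot: [-179.9, 19.9, -178.6]
wrist_force: [-5.2, -0.9, 7.3]
gripper_width: 0.0434
clock: 7.35
eef_pos: [0.4862, -0.2398, 0.0353]
tool_rot: [-179.9, 19.7, -178.7]
wrist_force: [-21.8, 0.6, 22.6]
gripper_width: 0.0431
```

```bash
python3 - <<'E'
from h import *
from bench import vision
import cv2
a=vision.get_image('top')['color'][:,:,::-1];b=vision.get_image('side')['color'][:,:,::-1]
c=lambda im,x,y:cv2.resize(im[y:y+70,x:x+60],None,fx=6.5,fy=6.5,interpolation=cv2.INTER_CUBIC)
cv2.imwrite('pics/g4.png',cv2.convertScaleAbs(np.hstack([c(a,312,180),c(b,310,205)]),alpha=1.4))
q=[pose(GAU,v,0)[0] for v in [(-2,22,6),(-2,-22,6),(-2,-22,31),(0,-43,44),(0,43,44),(14,-22,6)]]
print(((proj('s',q)-[310,205]+.5)*6.5).round().tolist())
E
```

```text
[[132.0, 215.0], [213.0, 282.0], [217.0, 248.0], [263.0, 259.0], [100.0, 125.0], [241.0, 258.0]]
```

View pics/g4.png

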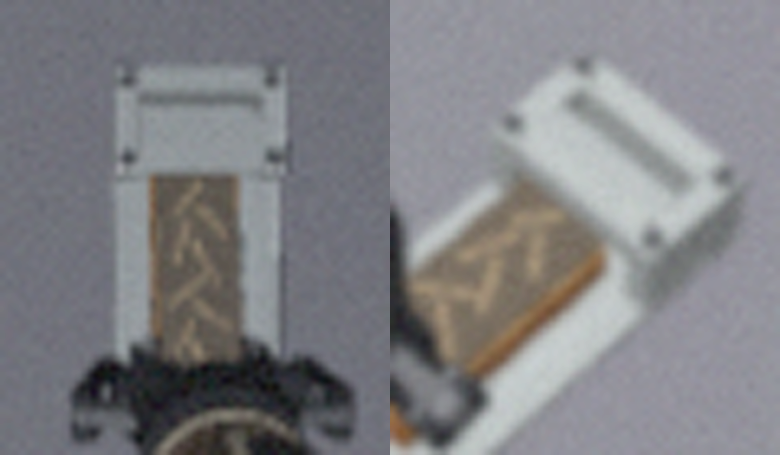

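The block stalled under 22 N with its leading end near the first lip. My first picture fit suggested only about 21.7 mm of height, so a raised nose is possible. I'll back off, release it to lie freely, and push it gently from behind with shut fingers, which settles it.

```bash
python3 -m jog '[[[0.28,0,-0.1,0,0,0],[0.56,0,-0.2,0,0,0],[0.66,0,-0.24,0,0,0],[0.66,0,-0.24,0,0,0],[0.66,0,-0.24,0,0,0]]]' && python3 -m jog '[[[0,0,0,0,0,0],[0,0,0,0,0,0],[0,0,0,0,0,0],[0,0,0,0,0,0],[0,0,0,0,0,0]]]' 1 &&  python3 -m jog '[[[-0.3,0,-1,0,0,0],[-1,0,-2.8,0,0,0],[-1.7,0,-4.7,0,0,0],[1,0,-5.7,0,0,0],[3.0,0,-6.4,0,0,0]]]' &&  python3 -m jog '[[[0,0,0,0,0,0],[0,0,0,0,0,0],[0,0,0,0,0,0],[0,0,0,0,0,0],[0,0,0,0,0,0]]]' 0; python3 -c "
from h import *
rel(GAU,(-143,0,40),20)"
```

```text
clock: 7.95
eef_pos: [0.4822, -0.2399, 0.0354]
tool_rot: [-180.0, 20.0, -178.6]
wrist_force: [0.3, -0.5, 4.9]
gripper_width: 0.0432
clock: 8.45
eef_pos: [0.4817, -0.2396, 0.0348]
tool_rot: [-180.0, 19.9, -178.6]
wrist_force: [0.4, 0.7, 0.2]
gripper_width: 0.0852
clock: 8.95
eef_pos: [0.4316, -0.2411, 0.0866]
tool_rot: [-179.9, 20.0, -178.5]
wrist_force: [-0.1, -0.4, 0.1]
gripper_width: 0.0855
clock: 9.45
eef_pos: [0.4323, -0.2408, 0.0849]
tool_rot: [-180.0, 20.0, -178.6]
wrist_force: [0.6, 0.4, 0.4]
gripper_width: 0.0124
to [ 0.44   -0.2415  0.04  ] row [ 0.81 -0.08  4.48] [-0. -0.  0.]
```

```bash
python3 -m jog '[[[0.4,0,1.2,0,0,0],[0.8,0,2.4,0,0,0],[1.2,0,3.4,0,0,0],[1.55,-0.08,4.22,0,0,0],[1.55,-0.08,4.22,0,0,0]]]' && python3 -m jog '[[[-0.19,0,0.07,0,0,0],[-0.38,0,0.14,0,0,0],[-0.56,0,0.2,0,0,0],[-0.75,0,0.27,0,0,0],[-0.94,0,0.34,0,0,0]]]' && python3 -m jog '[[[-0.14,0,0.05,0,0,0],[-0.28,0,0.1,0,0,0],[-0.42,0,0.15,0,0,0],[-0.56,0,0.2,0,0,0],[-0.56,0,0.2,0,0,0]]]'
```

```text
clock: 9.95
eef_pos: [0.4309, -0.2411, 0.0385]
tool_rot: [179.9, 19.8, -178.6]
wrist_force: [-0.1, -0.8, -0.6]
gripper_width: -0.0001
clock: 10.45
eef_pos: [0.442, -0.2415, 0.0403]
tool_rot: [-180.0, 20.0, -178.6]
wrist_force: [0.4, -0.5, 0.4]
gripper_width: -0.0002
clock: 10.95
eef_pos: [0.4478, -0.2413, 0.0401]
tool_rot: [-180.0, 20.0, -178.6]
wrist_force: [-0.8, -0.5, 1.0]
gripper_width: -0.0
```

```bash
python3 -m jog '[[[-0.09,0,0.03,0,0,0],[-0.19,0,0.07,0,0,0],[-0.28,0,0.1,0,0,0],[-0.38,0,0.14,0,0,0],[-0.47,0,0.17,0,0,0]]]' && python3 -m jog '[[[-0.09,0,0.03,0,0,0],[-0.19,0,0.07,0,0,0],[-0.28,0,0.1,0,0,0],[-0.28,0,0.1,0,0,0],[-0.28,0,0.1,0,0,0]]]'&& python3 -m jog '[[[-0.09,0,0.03,0,0,0],[-0.19,0,0.07,0,0,0],[-0.28,0,0.1,0,0,0],[-0.28,0,0.1,0,0,0],[-0.28,0,0.1,0,0,0]]]'
```

```text
clock: 11.45
eef_pos: [0.4527, -0.2412, 0.0401]
tool_rot: [-180.0, 20.0, -178.6]
wrist_force: [-0.1, 1.0, 0.7]
gripper_width: 0.0001
clock: 11.95
eef_pos: [0.4555, -0.2411, 0.04]
tool_rot: [-180.0, 20.0, -178.6]
wrist_force: [-1.2, 0.2, 0.1]
gripper_width: -0.0002
clock: 12.45
eef_pos: [0.4587, -0.2411, 0.0401]
tool_rot: [-180.0, 20.0, -178.6]
wrist_force: [0.1, 0.3, 0.0]
gripper_width: -0.0
```

```bash
python3 -m jog '[[[-0.09,0,0.03,0,0,0],[-0.19,0,0.07,0,0,0],[-0.28,0,0.1,0,0,0],[-0.28,0,0.1,0,0,0],[-0.28,0,0.1,0,0,0]]]'&& python3 -m jog '[[[-0.09,0,0.03,0,0,0],[-0.19,0,0.07,0,0,0],[-0.28,0,0.1,0,0,0],[-0.28,0,0.1,0,0,0],[-0.28,0,0.1,0,0,0]]]'; python3 - <<'E'
from h import *
from bench import vision
import cv2
a=vision.get_image('top')['color'][:,:,::-1];b=vision.get_image('side')['color'][:,:,::-1]
c=lambda im,x,y:cv2.resize(im[y:y+90,x:x+80],None,fx=5,fy=5,interpolation=cv2.INTER_CUBIC)
cv2.imwrite('pics/g5.png',cv2.convertScaleAbs(np.hstack([c(a,305,180),c(b,285,205)]),alpha=1.4))
E
```

```text
clock: 12.95
eef_pos: [0.4596, -0.241, 0.0398]
tool_rot: [-180.0, 19.8, -178.7]
wrist_force: [-13.0, 0.1, 10.2]
gripper_width: 0.0002
clock: 13.45
eef_pos: [0.4601, -0.2409, 0.0396]
tool_rot: [-179.9, 19.5, -178.8]
wrist_force: [-28.5, 1.1, 23.8]
gripper_width: -0.0
```

View pics/g5.png

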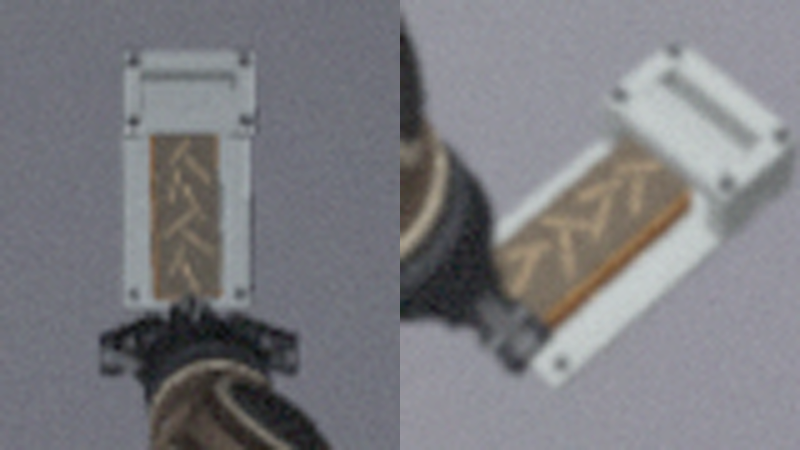

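```bash
python3 - <<'E'
from h import *
import cv2
im=cv2.imread('pics/side0.png').astype(np.float32)
ds=np.arange(-22,6,.5);acc=[]
for x in np.arange(-40,41,1.):
    u,v=proj('s',[pose(BLK,(x,-22.5,0),0)[0]])[0]
    m=np.float32([[u,v+d] for d in ds]);acc.append(cv2.remap(im,m[:,0].copy(),m[:,1].copy(),cv2.INTER_LINEAR)[:,0])
p=np.mean(acc,0)
for d,c in zip(ds,p):print(d,c.round().astype(int).tolist(),end=' ')
print()
# predicted offset (row at same column) of edges
def row_at(yz):
    a=proj('s',[pose(BLK,(-60,*yz),0)[0],pose(BLK,(60,*yz),0)[0]]);u,v=proj('s',[pose(BLK,(0,-22.5,0),0)[0]])[0]
    return a[0,1]+(u-a[0,0])/(a[1,0]-a[0,0])*(a[1,1]-a[0,1])-v
print('mount top near',row_at((-22.5,18)),'lino foot',row_at((-21,18)))
for h in(20,22,24,26,27.5):print(h,'near',row_at((-21,h)).round(2),'far',row_at((21,h)).round(2))
E
```

```text
-22.0 [95, 91, 91] -21.5 [91, 88, 90] -21.0 [86, 85, 87] -20.5 [80, 81, 85] -20.0 [75, 79, 83] -19.5 [72, 77, 83] -19.0 [71, 77, 84] -18.5 [70, 78, 85] -18.0 [70, 78, 85] -17.5 [70, 79, 86] -17.0 [70, 80, 87] -16.5 [70, 80, 88] -16.0 [70, 80, 88] -15.5 [70, 81, 89] -15.0 [70, 81, 90] -14.5 [70, 81, 90] -14.0 [69, 81, 89] -13.5 [69, 80, 89] -13.0 [69, 80, 88] -12.5 [68, 79, 87] -12.0 [67, 78, 86] -11.5 [67, 77, 85] -11.0 [67, 77, 85] -10.5 [66, 76, 84] -10.0 [65, 74, 82] -9.5 [63, 73, 80] -9.0 [62, 71, 78] -8.5 [60, 69, 77] -8.0 [59, 69, 76] -7.5 [57, 69, 77] -7.0 [57, 71, 81] -6.5 [57, 74, 86] -6.0 [56, 76, 91] -5.5 [54, 76, 93] -5.0 [50, 72, 91] -4.5 [44, 66, 86] -4.0 [39, 59, 80] -3.5 [35, 54, 76] -3.0 [34, 52, 74] -2.5 [37, 53, 73] -2.0 [42, 55, 74] -1.5 [51, 60, 76] -1.0 [62, 67, 80] -0.5 [73, 75, 84] 0.0 [83, 83, 88] 0.5 [91, 88, 90] 1.0 [96, 91, 92] 1.5 [98, 93, 93] 2.0 [99, 94, 94] 2.5 [99, 94, 94] 3.0 [99, 94, 94] 3.5 [99, 94, 94] 4.0 [100, 94, 94] 4.5 [100, 94, 94] 5.0 [100, 94, 94] 5.5 [100, 94, 94] 
mount top near -4.394882795535267 lino foot -4.889119454054253
20 near -5.38 far -18.84
22 near -5.88 far -19.34
24 near -6.38 far -19.85
26 near -6.88 far -20.35
27.5 near -7.25 far -20.73
```

The stop is at the first lip: the whole length of the block is still in view outside it. The edge profile in the side picture also fits a height of about 25–27 mm. So the block is too high and goes in the right-hand pigeonhole. Now the regrasp.

```bash
python3 -m jog '[[[0.9,0,-0.4,0,0,0],[1.4,0,-1.0,0,0,0],[0.2,0,-5,0,0,0],[-0.5,0,-7,0,0,0],[-0.5,0,-7,0,0,0]]]' && python3 -m jog '[[[0,0,0,0,0,0],[0,0,0,0,0,0],[0,0,0,0,0,0],[0,0,0,0,0,0],[0,0,0,0,0,0]]]' 1; python3 -c "
from h import *
rel(GAU,(-99,1,80),20);rel(GAU,(-99,1,36.5),20)"
```

```text
clock: 14.05
eef_pos: [0.4475, -0.2428, 0.112]
tool_rot: [-179.7, 20.3, -178.5]
wrist_force: [1.0, 0.3, -0.5]
gripper_width: -0.0
clock: 14.55
eef_pos: [0.445, -0.2412, 0.1069]
tool_rot: [180.0, 19.9, -178.6]
wrist_force: [-0.5, 0.4, -0.2]
gripper_width: 0.0723
to [ 0.484  -0.2394  0.08  ] row [-2.75  0.08  3.86] [ 0.  -0.1 -0. ]
to [ 0.484  -0.2394  0.0365] row [-1.27  0.08  7.95] [ 0.  -0.1 -0. ]
```

```bash
python3 -m jog '[[[-1.4,0.08,2,0,0,0],[-2.75,0.08,3.86,0,0,0],[-2.2,0.08,5.4,0,0,0],[-1.6,0.08,7,0,0,0],[-1.27,0.08,7.95,0,0,0]]]' && python3 -m jog '[[[0,0,0,0,0,0],[0,0,0,0,0,0],[0,0,0,0,0,0],[0,0,0,0,0,0],[0,0,0,0,0,0]]]' && python3 -m jog '[[[0,0,0,0,0,0],[0,0,0,0,0,0],[0,0,0,0,0,0],[0,0,0,0,0,0],[0,0,0,0,0,0]]]' 0
```

```text
clock: 15.05
eef_pos: [0.4837, -0.239, 0.0355]
tool_rot: [179.9, 19.8, -178.6]
wrist_force: [-1.3, 1.2, -0.1]
gripper_width: 0.0853
clock: 15.55
eef_pos: [0.4847, -0.2399, 0.038]
tool_rot: [-179.9, 20.0, -178.6]
wrist_force: [-0.0, 0.2, 0.0]
gripper_width: 0.0854
clock: 16.05
eef_pos: [0.4843, -0.2398, 0.0378]
tool_rot: [-180.0, 20.0, -178.6]
wrist_force: [-3.1, 0.4, 5.5]
gripper_width: 0.0425
```

```bash
python3 -m jog '[[[0.5,0,-0.18,0,0,0],[1.0,0,-0.36,0,0,0],[0.3,0,-2.2,0,0,0],[-1.4,0,-6.8,0,0,0],[-3,0,-11.4,0,0,0]]]'; python3 -c "
from h import *
c=np.array((-7.7+1.4,-58,104.7+1.4))-81*np.array([.707,0,-.707]);print(c)
rel(RACK,c,-25)"
```

```text
clock: 16.55
eef_pos: [0.4717, -0.239, 0.1541]
tool_rot: [179.9, 19.7, -178.7]
wrist_force: [1.9, -0.8, -1.0]
gripper_width: 0.0427
[-63.567 -58.    163.367]
to [0.5236 0.1793 0.1634] row [-6.12 41.69  1.29] [-0.3 44.6  7.9]
```

```bash
python3 -m jog '[[[-0.5,4.6,0,0,8,1.6],[-1,9.2,0,0,16,3.2],[-1.5,13.8,0,-0.1,24,4.8],[-2,18.4,0,-0.2,32,6.4],[-2.5,23,0.3,-0.3,40,7.9]]]'; python3 -c "
from h import *
c=np.array((-7.7+1.4,-58,104.7+1.4))-81*np.array([.707,0,-.707])
rel(RACK,c,-25)"
```

```text
clock: 17.05
eef_pos: [0.4925, -0.0077, 0.1615]
tool_rot: [179.8, -20.3, 173.7]
wrist_force: [1.7, -0.9, -1.4]
gripper_width: 0.0427
to [0.5236 0.1793 0.1634] row [-0.9  18.93 -0.47] [0.2 4.7 0. ]
```

```bash
python3 -m jog '[[[0,4.7,0,0,4.7,0],[0,9.4,0,0.2,4.7,0],[-0.3,14.1,-0.2,0.2,4.7,0],[-0.7,18.5,-0.4,0.2,4.7,0],[-0.9,18.9,-0.47,0.2,4.7,0]]]'; python3 -m jog '[[[0,0,0,0,0,0],[0,0,0,0,0,0],[0,0,0,0,0,0],[0,0,0,0,0,0],[0,0,0,0,0,0]]]'; python3 - <<'E'
from h import *
from bench import vision
import cv2
c=np.array((-7.7+1.4,-58,104.7+1.4))-81*np.array([.707,0,-.707])
rel(RACK,c,-25)
a=vision.get_image('top')['color'][:,:,::-1];b=vision.get_image('side')['color'][:,:,::-1]
cv2.imwrite('pics/top_r.png',a);cv2.imwrite('pics/side_r.png',b)
f=lambda im,x,y:cv2.resize(im[y:y+80,x:x+80],None,fx=5,fy=5,interpolation=cv2.INTER_CUBIC)
cv2.imwrite('pics/g6.png',cv2.convertScaleAbs(np.hstack([f(a,190,160),f(b,205,110)]),alpha=1.4))
E
```

```text
clock: 17.55
eef_pos: [0.5233, 0.1815, 0.1613]
tool_rot: [179.9, -24.9, 174.1]
wrist_force: [0.5, -0.3, -1.2]
gripper_width: 0.0426
clock: 18.05
eef_pos: [0.5235, 0.1764, 0.1628]
tool_rot: [179.9, -24.8, 173.7]
wrist_force: [0.2, 0.2, -0.6]
gripper_width: 0.0429
to [0.5236 0.1793 0.1634] row [ 0.04  0.28 -0.05] [0.1 0.2 0. ]
```

View pics/g6.png

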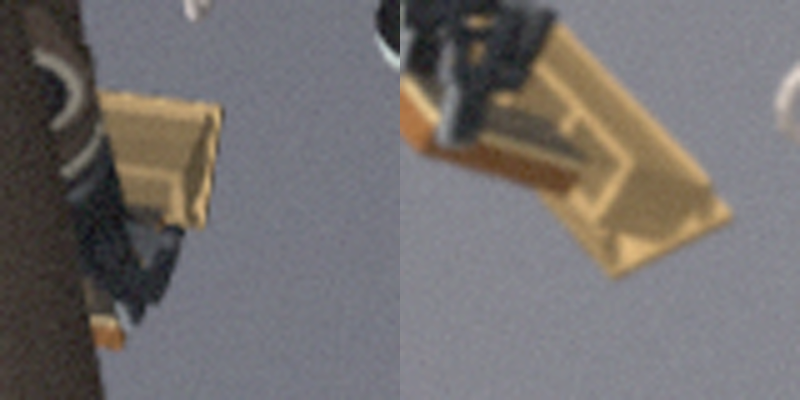

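```bash
cat > ov.py <<'E'
from h import *
import cv2
def overlay(im,cam,x0,y0,w,h,s,segs):
    o=cv2.convertScaleAbs(cv2.resize(im[y0:y0+h,x0:x0+w],None,fx=s,fy=s,interpolation=cv2.INTER_CUBIC),alpha=1.5)
    for A,B,col in segs:
        p=((proj(cam,[A,B])-[x0,y0]+.5)*s-.5).round().astype(int);cv2.line(o,p[0].tolist(),p[1].tolist(),col,1,cv2.LINE_AA)
    return o
def box(f,xs,ys,zs,col):
    q=[(xs[0],ys[0]),(xs[1],ys[0]),(xs[1],ys[1]),(xs[0],ys[1])];S=[]
    for i in range(4):
        a,b=q[i],q[(i+1)%4]
        for z in zs:S.append((f((*a,z)),f((*b,z)),col))
        S.append((f((*a,zs[0])),f((*a,zs[1])),col))
    return S
def rackf(v): # v: along u, y, along n from mouth-floor edge
    k=.70710678;return pose(RACK,(k*v[0]+k*v[2],v[1],52-k*v[0]+k*v[2]),0)[0]
E
python3 - <<'E'
from ov import *
from bench import telemetry
s=telemetry.get_state();R0=Ro.from_euler('xyz',s['tool_rot'],degrees=True).as_matrix()
l=np.radians(20);B=np.stack([[-np.cos(l),0,np.sin(l)],[0,1,0],[-np.sin(l),0,-np.cos(l)]],1) # block axes in tool frame
blk=lambda v:s['eef_pos']+R0@B@(np.array(v)+[98.7,0,-31.8])/1000 # v from lead end, underside
S=box(blk,(-110,0),(-22.5,22.5),(0,18),(255,255,0))
for y in (58,0,-58):S+=box(rackf,(0,0),(y-25,y+25),(0,32),(0,0,255))
S+=[(pose(RACK,(-10,-95,0),0)[0],pose(RACK,(76,-95,0),0)[0],(0,255,0))]
print('lead end in hole frame (u,y,n) mm:')
for v in ((0,0,0),(-110,0,0)):
    d=Ro.from_euler('z',-RACK[2],degrees=True).apply(blk(v)-[RACK[0],RACK[1],.052])*1000;k=.7071
    print((k*(d[0]-d[2])).round(1),d[1].round(1)+58,(k*(d[0]+d[2])).round(1))
a=cv2.imread('pics/top_r.png');b=cv2.imread('pics/side_r.png')
cv2.imwrite('pics/g7.png',np.hstack([overlay(a,'t',200,165,45,70,8,S),overlay(b,'s',205,110,54,70,8,S)]))
E
```

```text
lead end in hole frame (u,y,n) mm:
-24.3 -2.299999999999997 2.0
-134.3 -2.5 1.6
```

View pics/g7.png

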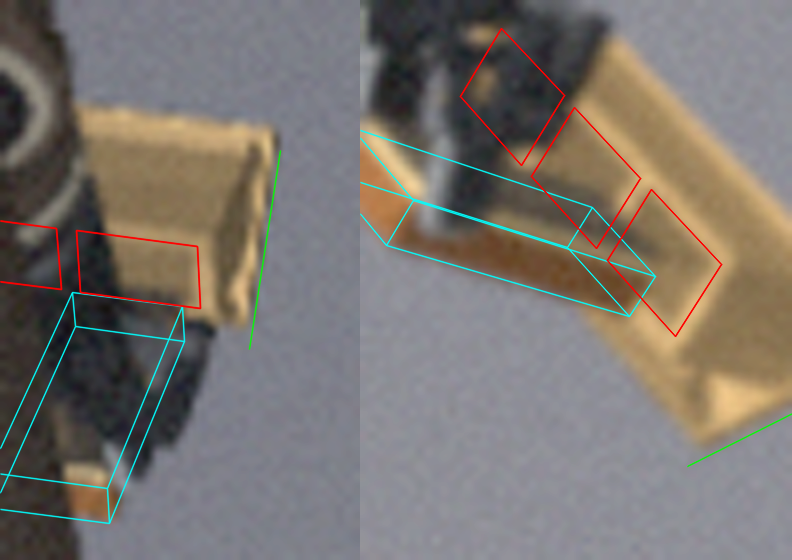

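The projected block outline agrees with both views to about 1 px. The rack's sideways position is less sure, with the base edge possibly 2–4 mm further left, and the clearance is only ±2.5 mm. I'll refine it from the divider profiles in the first pictures.

```bash
python3 - <<'E'
from ov import *
from scipy.ndimage import gaussian_filter1d as G
ys=np.arange(-110,111,1.)
for cam,fn in(('t','top0'),('s','side0')):
    im=cv2.imread(f'pics/{fn}.png').astype(np.float32)[:,:,2]
    P=[]
    for n in np.arange(8,27,2.):
        p=proj(cam,[rackf((0,y,n)) for y in ys]).astype(np.float32);P.append(cv2.remap(im,p[:,0].copy(),p[:,1].copy(),cv2.INTER_CUBIC)[:,0])
    for nm,Q in(('low',P[:5]),('high',P[5:])):
        q=G(np.mean(Q,0),1)
        pk=[]
        for y0 in(29,-29):
            m=abs(ys-y0)<16;w=np.clip(q[m]-np.percentile(q[m],30),0,None);pk.append((ys[m]*w).sum()/w.sum())
        print(cam,nm,'dividers',np.round(pk,1),'profile',[(int(y),int(v)) for y,v in zip(ys[::6],q[::6])])
    # u-direction check: profile along floor direction at hole centres
    for y in(0,-58,58):
        n=np.arange(-14,48,2.);p=proj(cam,[rackf((0,y,k)) for k in n]).astype(np.float32)
        print(cam,'n-profile y',y,[(int(k),int(v)) for k,v in zip(n,cv2.remap(im,p[:,0].copy(),p[:,1].copy(),cv2.INTER_CUBIC)[:,0])])
E
```

```text
t low dividers [ 30.7 -27.1] profile [(-110, 76), (-104, 84), (-98, 114), (-92, 68), (-86, 115), (-80, 92), (-74, 82), (-68, 80), (-62, 81), (-56, 80), (-50, 78), (-44, 81), (-38, 73), (-32, 86), (-26, 115), (-20, 83), (-14, 77), (-8, 79), (-2, 80), (4, 78), (10, 79), (16, 78), (22, 68), (28, 106), (34, 99), (40, 77), (46, 79), (52, 80), (58, 80), (64, 77), (70, 78), (76, 74), (82, 69), (88, 115), (94, 85), (100, 74), (106, 74)]
t high dividers [ 32.  -26.4] profile [(-110, 73), (-104, 108), (-98, 74), (-92, 66), (-86, 110), (-80, 87), (-74, 79), (-68, 81), (-62, 82), (-56, 83), (-50, 81), (-44, 80), (-38, 64), (-32, 88), (-26, 109), (-20, 83), (-14, 81), (-8, 81), (-2, 83), (4, 82), (10, 82), (16, 71), (22, 60), (28, 103), (34, 96), (40, 79), (46, 81), (52, 80), (58, 80), (64, 79), (70, 75), (76, 62), (82, 69), (88, 110), (94, 82), (100, 76), (106, 73)]
t n-profile y 0 [(-14, 77), (-12, 82), (-10, 88), (-8, 96), (-6, 100), (-4, 102), (-2, 99), (0, 92), (2, 86), (4, 80), (6, 78), (8, 77), (10, 78), (12, 79), (14, 80), (16, 83), (18, 84), (20, 84), (22, 83), (24, 82), (26, 81), (28, 8
[... 1966 characters left out ...]
7), (46, 98)]
s n-profile y -58 [(-14, 113), (-12, 114), (-10, 121), (-8, 132), (-6, 142), (-4, 146), (-2, 139), (0, 127), (2, 115), (4, 103), (6, 99), (8, 97), (10, 98), (12, 98), (14, 95), (16, 91), (18, 88), (20, 88), (22, 88), (24, 90), (26, 92), (28, 96), (30, 108), (32, 127), (34, 138), (36, 135), (38, 124), (40, 111), (42, 103), (44, 100), (46, 100)]
s n-profile y 58 [(-14, 114), (-12, 113), (-10, 117), (-8, 125), (-6, 131), (-4, 130), (-2, 126), (0, 115), (2, 103), (4, 97), (6, 97), (8, 95), (10, 92), (12, 91), (14, 90), (16, 90), (18, 90), (20, 89), (22, 89), (24, 89), (26, 91), (28, 94), (30, 101), (32, 112), (34, 124), (36, 126), (38, 117), (40, 105), (42, 99), (44, 97), (46, 96)]
```

```bash
sed -i 's/RACK=.*/RACK=(.5935,.2324,-6.34)/' h.py; python3 -m jog '[[[0,0.25,0,0.1,0.1,0],[0.02,0.5,0,0.1,0.2,0],[0.02,0.5,0,0.1,0.2,0],[0.02,0.5,0,0.1,0.2,0],[0.02,0.5,0,0.1,0.2,0]]]'; python3 -c "
from h import *
c=np.array((-7.7+1.4,-58,104.7+1.4))
for d in(81,51): rel(RACK,c-d*np.array([.707,0,-.707]),-25)"
```

```text
clock: 18.65
eef_pos: [0.5238, 0.1825, 0.1625]
tool_rot: [-180.0, -25.0, 173.8]
wrist_force: [0.1, -0.8, -0.6]
gripper_width: 0.0427
to [0.5239 0.1818 0.1634] row [ 0.02 -0.07 -0.09] [-0.1 -0.   0.1]
to [0.545  0.1794 0.1422] row [-2.8  -0.07  0.94] [-0.1 -0.   0.1]
```

```bash
python3 -m jog '[[[-0.7,-0.06,0.2,0,0,0.1],[-1.4,-0.06,0.45,0,0,0.1],[-2,-0.06,0.67,0,0,0.1],[-2.4,-0.06,0.8,0,0,0.1],[-2.4,-0.06,0.8,0,0,0.1]]]' && python3 -m jog '[[[-0.2,0,0.07,0,0,0],[-0.4,0,0.14,0,0,0],[-0.6,0,0.2,0,0,0],[-0.9,0,0.33,0,0,0],[-0.9,0,0.33,0,0,0]]]'; python3 -c "
from h import *
c=np.array((-7.7+1.4,-58,104.7+1.4))
rel(RACK,c-45*np.array([.707,0,-.707]),-25)"
```

```text
clock: 19.15
eef_pos: [0.5422, 0.1796, 0.1442]
tool_rot: [-179.9, -25.1, 173.6]
wrist_force: [0.4, 0.3, -1.1]
gripper_width: 0.0423
clock: 19.65
eef_pos: [0.5489, 0.179, 0.138]
tool_rot: [-179.9, -25.0, 173.7]
wrist_force: [-0.5, 0.0, -0.9]
gripper_width: 0.0422
to [0.5492 0.179  0.1379] row [-0.04 -0.   -0.01] [-0.1 -0.  -0. ]
```

The leading end is 11 mm inside the mouth without contact. Continuing.

```bash
python3 -m jog '[[[-0.4,0,0.14,0,0,0],[-0.8,0,0.28,0,0,0],[-1.2,0,0.42,0,0,0],[-1.5,0,0.53,0,0,0],[-1.5,0,0.53,0,0,0]]]' && python3 -m jog '[[[-0.4,0,0.14,0,0,0],[-0.8,0,0.28,0,0,0],[-1.2,0,0.42,0,0,0],[-1.5,0,0.53,0,0,0],[-1.5,0,0.53,0,0,0]]]'; python3 -c "
from h import *
c=np.array((-7.7+1.4,-58,104.7+1.4))
rel(RACK,c,-25)"
```

```text
clock: 20.15
eef_pos: [0.5602, 0.1777, 0.1266]
tool_rot: [-179.9, -25.1, 173.6]
wrist_force: [-0.5, 0.4, -0.6]
gripper_width: 0.0428
clock: 20.65
eef_pos: [0.5714, 0.1764, 0.1155]
tool_rot: [-179.9, -25.1, 173.6]
wrist_force: [1.4, -0.1, -1.1]
gripper_width: 0.0428
to [0.5808 0.1755 0.1061] row [-1.25  0.01  0.45] [-0.1 -0.1 -0. ]
```

```bash
python3 -m jog '[[[-0.3,0,0.1,0,0,0],[-0.6,0,0.2,0,0,0],[-0.9,0,0.32,0,0,0],[-1.1,0,0.39,0,0,0],[-1.1,0,0.39,0,0,0]]]' && python3 -m jog '[[[-0.1,0,0.03,0,0,0],[-0.2,0,0.07,0,0,0],[-0.3,0,0.1,0,0,0],[-0.3,0,0.1,0,0,0],[-0.3,0,0.1,0,0,0]]]'
```

```text
clock: 21.15
eef_pos: [0.5797, 0.1756, 0.1075]
tool_rot: [-179.9, -25.0, 173.6]
wrist_force: [0.7, -0.4, -1.0]
gripper_width: 0.0427
clock: 21.65
eef_pos: [0.5801, 0.1757, 0.1071]
tool_rot: [-180.0, -25.2, 173.6]
wrist_force: [-7.2, 1.4, 7.1]
gripper_width: 0.0427
```

```bash
python3 -m jog '[[[0,0,0,0,0,0],[0,0,0,0,0,0],[0,0,0,0,0,0],[0,0,0,0,0,0],[0,0,0,0,0,0]]]' 1 && python3 -m jog '[[[0,0,-1,0,0,0],[0,0,-3,0,0,0],[0,0,-6,0,0,0],[0,0,-9,0,0,0],[0,0,-12,0,0,0]]]' && python3 -m jog '[[[3,-4,0,0,0,0],[5,-8,0,0,0,0],[6,-13,0,0,0,0],[6,-17,0,0,0,0],[6,-21,0,0,0,0]]]'; python3 - <<'E'
from ov import *
from bench import vision
a=vision.get_image('top')['color'][:,:,::-1];b=vision.get_image('side')['color'][:,:,::-1]
S=box(lambda v:rackf((v[0]+56,v[1]-58,v[2])),(-110,0),(-22.5,22.5),(0,18),(255,255,0))
cv2.imwrite('pics/g8.png',np.hstack([overlay(a,'t',160,160,90,70,4,[]),overlay(b,'s',200,95,90,90,4,[])[:280]]));
cv2.imwrite('pics/g8.png',np.vstack([cv2.imread('pics/g8.png'),np.hstack([overlay(a,'t',160,160,90,70,4,S),overlay(b,'s',200,95,90,90,4,S)[:280]])]))
E
```

```text
clock: 22.15
eef_pos: [0.582, 0.1753, 0.1056]
tool_rot: [-179.9, -25.0, 173.7]
wrist_force: [0.3, -0.6, -0.8]
gripper_width: 0.085
clock: 22.65
eef_pos: [0.6326, 0.1697, 0.2164]
tool_rot: [-180.0, -25.0, 173.7]
wrist_force: [1.6, -0.1, 0.6]
gripper_width: 0.0855
clock: 23.15
eef_pos: [0.5548, -0.0346, 0.2413]
tool_rot: [-179.9, -24.9, 173.7]
wrist_force: [0.1, -0.4, 0.3]
gripper_width: 0.0853
```

View pics/g8.png

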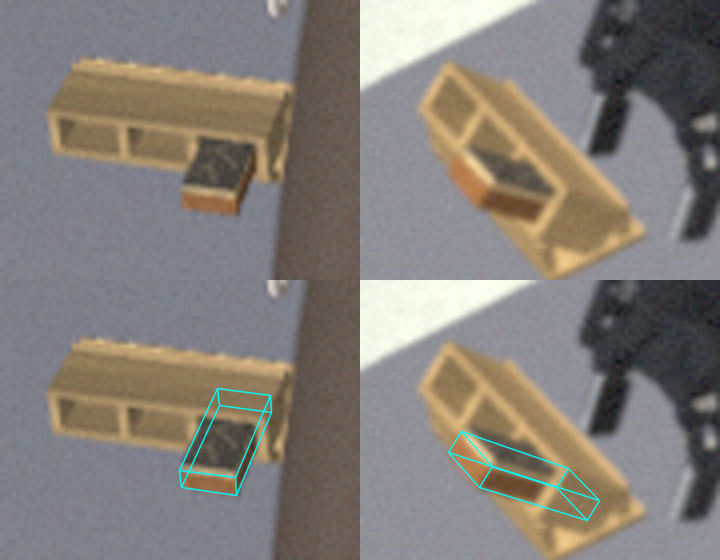

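The block sits in the right-hand pigeonhole, and its outline matches the fully-home model to about 1 px (3 mm) in both views. The gripper is clear, so I'm handing in.

```bash
python3 -c "
from bench import finish_job; print(finish_job())"
```

```text
the job is handed in; nothing more can be done
None
```

I checked the block in the gauge, found it too high, and put it away in the right-hand pigeonhole. The job was handed in at about 23 s on the robot's clock.

- **Gauge check:** The first lip stopped the block twice, once while I was sliding it in the gripper and once while I pushed it, lying free, from behind with shut fingers. The push at the stop peaked at about 37 N at the wrist, against the 60 N limit.
- **Disagreement on height:** My first rough picture fit gave only 21.7 mm, which would have meant type-high. A later edge profile from the same picture gave about 25–27 mm, which agrees with the gauge, so I went by the gauge.
- **Rack:** I moved my estimate of the rack 2.5 mm to the left before inserting, after a closer look at the first pictures. The block then went in freely, and I felt the stop with about 10 N where I expected it.
- **Last checks:** After release, both views show the block within about 1 px (3 mm) of the fully home position. The gripper is clear. I steered well clear of the mug, jar and roller, but took no closing picture to confirm they had not moved.

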